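Hang the dip probe in the eyelet over the beaker

TASK

Take the round-headed dip probe out of its parking rack and lower it, stem first, through the eyelet of the steel holder that is above the beaker, until its collar rests on the eyelet and it hangs upright with its stem in the beaker. Lower it rather than drop it, let go of it, and leave the beaker where it stands.

Things in the scene. Friction and masses are not known exactly. Their poses are not given: they have to be found in the camera images.
- probe_head (a point): Centre of the head of the dip probe: round, white, 24 mm in diameter, 55 mm tall (27 above and 28 below this point). Below it a grey collar, 34 mm in diameter, 5 mm thick, its underside 33 mm below this point; from it a straight steel stem, 8 mm in diameter, ends 118 mm below this point. z points up along the stem. Loose, about 60 g. It starts upright in a grey metal rack.
- eyelet_a (a point): Centre of the hole, level with the top face, of the left eyelet (flat steel ring, hole 22 mm, outside 38 mm, 6 mm thick) of the fixed probe holder; top 115 mm above the worktop, z up. The two eyelets, 110 mm apart, stick out towards the robot from a 220 mm cross bar on two pillars, as high as they are; its centre line is 62 mm beyond their centres.
- eyelet_b (a point): Centre of the hole, level with the top face, of the right one of the two eyelets; otherwise exactly like eyelet_a.
- beaker: Open glass beaker with a spout, 68 x 72 mm wide and 82 mm tall, origin at the centre of its underside, loose. It stands on the worktop under one of the two eyelets, within about 6 mm of being centred; a low petri dish (64 mm wide, 13 mm tall) stands under the other one.
- probe: The same probe; origin at the tip of the stem, 118 mm below probe_head. Its rack (60 x 170 mm, top 100 mm above the worktop; collar rests on it) has two 17 mm holes 90 mm apart, in a row along world y within 20 degrees; in the other hole stands a hand stirrer with a T handle (bar 60 mm long, top 134 mm above the worktop), not to be used.
Not all that is in view belongs to the job. What is shaped like the probe but purple or red is not meant. Leave any brown look-alike of the beaker alone.

How it is judged:
At the end, for the whole second after the job is handed in: The stem is through the eyelet above the beaker, collar resting on it (head centre 26 to 40 mm above the eyelet top, 13 mm from its axis, 35 mm from the beaker centre at most, seen from above), upright within 10 degrees, at rest; beaker within 20 mm of its start (((horizontal distance between probe_head and eyelet_a below 0.013 m and z of probe_head in the frame of eyelet_a between 0.026 and 0.04 m) or (horizontal distance between probe_head and eyelet_b below 0.013 m and z of probe_head in the frame of eyelet_b between 0.026 and 0.04 m)) and horizontal distance between probe_head and beaker below 0.035 m and angle between probe_head's own z axis and vertical below 0.175 rad and linear speed of probe below 0.03 m/s and distance of beaker from where it was at the start of the episode below 0.02 m); the robot touches nothing.
It fails at once if the beaker is pushed away by more than 20 mm or knocked over (distance of beaker from where it was at the start of the episode above 0.02 m).
It fails at once if the probe is dropped through an eyelet (faster than 0.5 m/s there) instead of lowered ((horizontal distance between probe_head and eyelet_a below 0.015 m and z of probe_head in the frame of eyelet_a below 0.1 m and linear speed of probe above 0.5 m/s) or (horizontal distance between probe_head and eyelet_b below 0.015 m and z of probe_head in the frame of eyelet_b below 0.1 m and linear speed of probe above 0.5 m/s)).
It also fails if it takes over 43 s, if anything falls off the work surface, if the arm or the gripper's body presses on something with over 40 N, if the wrist force passes 120 N, or if a joint passes its speed limit or range.

ROBOT

A 6-joint arm with a two-finger parallel gripper is mounted at the origin on a cart in front of the work surface, level with it; the furniture and walls round the work are solid. World frame = base frame: x ahead of the robot, y to its left, z up, the work surface at z = 0. Lengths are in m, angles in rad, forces in N, time in s.
With the tool pointing down it reaches from about 0.25 to 0.725 m from the base axis. Payload 4 kg.
Tool frame: the origin (TCP) lies on the front face of the gripper's body, between the roots of the fingers; the fingertips stand 73 mm ahead of it and the grasp point (between the pads) lies 54 mm ahead of it; z points along the fingers, y is the line along which they close (so a half turn about z gives the same grasp; the last joint's range is limited). The gripper opens to 85 mm and grips with 20 to 120 N. Pads are 22 mm wide; open, the fingers measure 114 mm over their backs; the gripper's body (76 mm by 85 mm) begins 54 mm behind the grasp point. The pads swing forward as they close: fully open they stand 13 mm farther back than shut.
Start: joints at [-1.18, 0.241, 0.005, 1.335, 0, 1.571], TCP at [0.19, -0.462, 0.304] pointing down, gripper open.
Joint ranges: [-2.72, 2.72], [-1.05, 1.87], [-1.09, 1.28], [-1.99, 2.15], [-1.42, 1.44], [-3.14, 3.14]. Speed limits (rad/s): [2.79, 2.79, 3.14, 3.14, 3.14, 3.14].

INTERFACE

Orientations are given as a 3x3 rotation matrix whose columns are the frame's x, y, z axes.
In Python, from rig import manip, fingers, kinematics, sensors, optics, workorder gives the robot as it stands. The module is installed in compiled form; this text tells all that it offers. Calls block until the motion is done:
- manip.move_to(position, orientation): joint-space move of the TCP to a pose.
- manip.movel(position, frame=None, speed=0.15, max_force=None): straight line of the TCP; frame=None keeps the orientation; speed is the mean speed in m/s. With max_force (N) it stops when the force on the tool has changed by that much, and returns True; else False.
- manip.set_joints(angles): joint-space move.
- fingers.gripper_open() and fingers.close(newtons=None): open the fingers fully, or close them until they stop; newtons is the grip in N (None keeps the last).
- manip.sleep(seconds).
- kinematics.solve_ik(position, orientation): joint angles nearest the present ones, or None.
- sensors.get_state(): the state.
- optics.capture(name): name is "side" or "top"; returns the picture (420x560x3 uint8, red, green, blue); there is no depth.
- optics.get_calibration(name): a dict with "mtx" (3x3 intrinsics, pixels), "k1" (the pictures are not rectified: a ray, as slopes to the right and down, at radius r is drawn at 1 + k1 r^2 times it, then the intrinsics apply), "R" (3x3) and "t" (3): a world point X has camera coordinates R X + t. Camera axes: x right, y down, z forward; pixel columns grow to the right and rows downward; lengths in m; the calibration is good to about 2 mm. A picture is of the moment at which its call begins. get_calibration takes no time and is no camera call.
A pose or a line that the arm cannot do raises manip.Unreachable and nothing moves.
- workorder.sign_off(): hands the job in; it is judged then, once.
The state is a dict: "time": time; "qpos": joint angles; "joint_vel": joint speeds; "effort": joint torques, N m; "ee_pos": TCP position; "tcp_rot": TCP orientation; "force": force on the tool from outside, world axes, zero at the start; "ft_torque": the same for the moment, N m; "opening": finger opening in m; "gripper_force": force on a finger pad.
Only numpy, scipy, OpenCV 4.12 (cv2) and the standard library are available. Lean on these libraries where they do the work, as an engineer would, in place of code of your own. Each camera call takes 0.05 s, during which the arm holds its last target. There are 200 camera calls.

## Working session

There is one attempt and no reset: what is moved stays moved. The work goes in short steps, each a Python script; the robot and the scene stay as the last script left them, time stands still between calls to the robot, and variables do not carry over. Pictures are saved under pics/ and viewed, at most 10 in all, crops included, and the job is handed in when it is done.

```bash
mkdir -p pics; python3 - <<'E'
from rig import *
import cv2
for n in("side","top"):
    cv2.imwrite(f"pics/{n}0.png",cv2.resize(optics.capture(n)[:,:,::-1],(800,600),interpolation=cv2.INTER_CUBIC))
    print(n,optics.get_calibration(n))
s=sensors.get_state();print(s["time"],s["tcp_rot"],s["opening"])
E
```

```text
side {'mtx': array([[532.74368136,   0.        , 282.58215106],
       [  0.        , 532.74368136, 207.4586313 ],
       [  0.        ,   0.        ,   1.        ]]), 'k1': -0.1654417937735889, 'R': array([[ 0.99896784,  0.04403796,  0.01113202],
       [ 0.03044448, -0.46725164, -0.88360004],
       [-0.03371049,  0.88302693, -0.46811007]]), 't': array([-0.55203058,  0.03117979,  1.52228258])}
top {'mtx': array([[536.99074596,   0.        , 278.27723928],
       [  0.        , 536.99074596, 209.27012285],
       [  0.        ,   0.        ,   1.        ]]), 'k1': 0.03892443099063801, 'R': array([[-1.09308725e-02, -9.99940254e-01, -6.95293100e-05],
       [-9.95977334e-01,  1.08937361e-02, -8.89408551e-02],
       [ 8.89362986e-02, -9.02951533e-04, -9.96036907e-01]]), 't': array([-0.08710697,  0.54099813,  1.43142869])}
0.1 [[ 9.24610498e-01  3.80913194e-01 -7.52191845e-04]
 [ 3.80913934e-01 -9.24608904e-01  1.71717052e-03]
 [-4.13903701e-05 -1.87423424e-03 -9.99998243e-01]] 0.08552745179917937
```

View pics/side0.png

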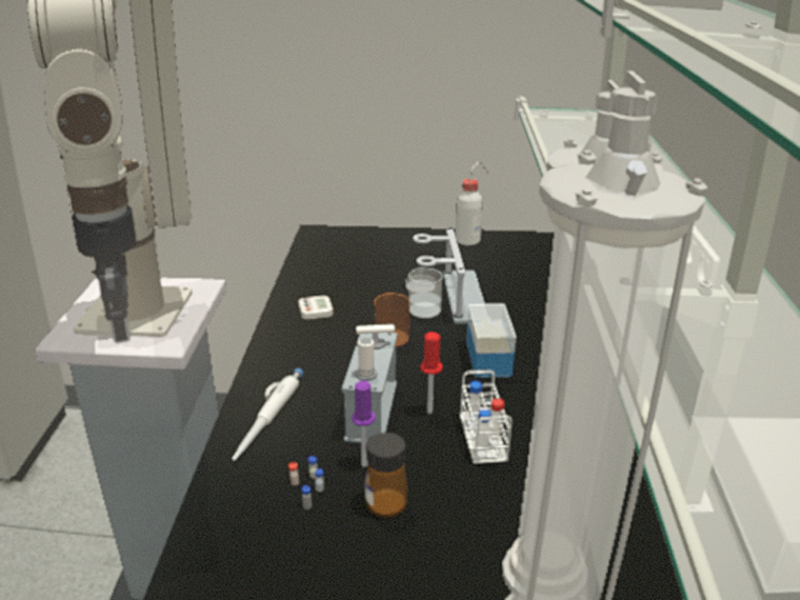

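View pics/top0.png

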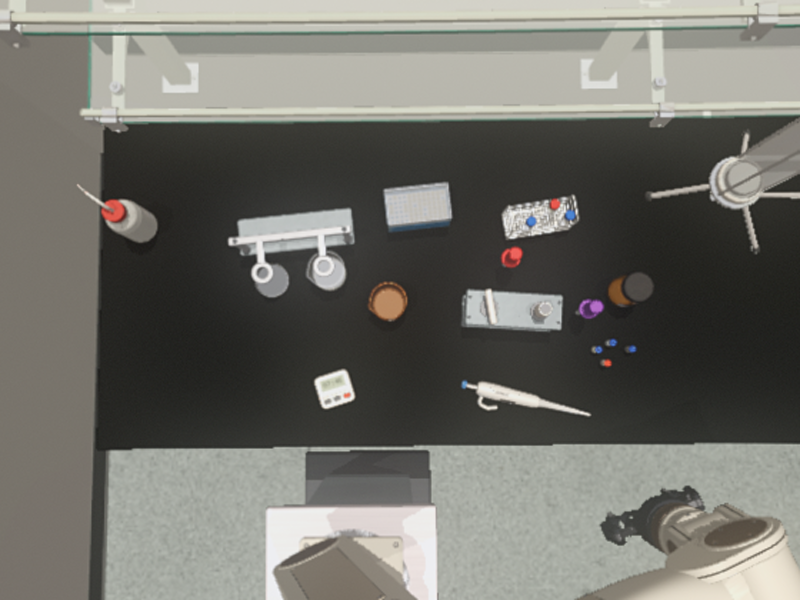

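Looking for the white probe: candidates in the top view are white (545,310), purple (591,308) and red (512,257). The T-bar at (489,306) is the stirrer. In the side view the white one is at (366,355), standing in the rack, so I choose it. The clear beaker is under the right eyelet at top (323,266); the brown look-alike is at (388,301). I'll check these in a close crop.

```bash
python3 - <<'E'
from rig import *
import cv2,numpy as np
t=optics.capture("top")[:,:,::-1];s=optics.capture("side")[:,:,::-1]
c=lambda im,x,y:cv2.resize(im[y:y+60,x:x+80],(400,300),interpolation=cv2.INTER_CUBIC)
# top rack origin(320,190), top eyelets (160,155); side rack (225,220), side eyelets(270,150)
cv2.imwrite("pics/crop1.png",np.vstack([np.hstack([c(t,320,190),c(t,160,155)]),np.hstack([c(s,225,220),c(s,270,150)])]))
E
```

```text
(no output)
```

View pics/crop1.png

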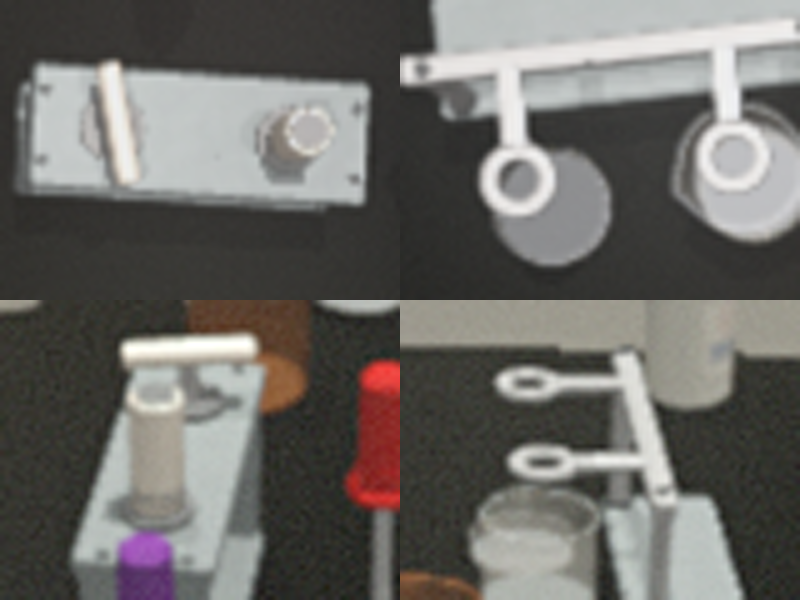

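Crop: white head with a grey top face at (310,131), seated in the rack. The stirrer's T-bar is at the other hole. The clear spouted beaker is under the right eyelet (734,155), and the dish is under the left one (517,181).

```bash
cat > h.py <<'E'
from rig import *
import cv2,numpy as np
def cal(n):
    c=optics.get_calibration(n); return c,np.array([c["k1"],0,0,0.])
def ray(n,uv):
    c,d=cal(n); p=cv2.undistortPoints(np.array([[uv]],float),c["mtx"],d)[0,0]
    return -c["R"].T@c["t"], c["R"].T@np.array([p[0],p[1],1])
def onz(n,uv,z):
    o,r=ray(n,uv); return o+r*(z-o[2])/r[2]
def proj(n,X):
    c,d=cal(n); return cv2.projectPoints(np.array([X],float),cv2.Rodrigues(c["R"])[0],c["t"],c["mtx"],d)[0][0,0]
def down(a): # closing direction at world angle a
    y=np.array([np.cos(a),np.sin(a),0]);z=np.array([0,0,-1.]);return np.column_stack([np.cross(y,z),y,z])
E
python3 - <<'E'
from h import *
n=lambda x0,y0,u,v:(x0+(u+.5)/5-.5,y0+(v+.5)/5-.5)
for k,t,s,z in (("head",n(320,190,310,131),n(225,220,155,97),.160),("A",n(160,155,117,181),n(270,150,128,84),.115),("B",n(160,155,334,155),n(270,150,143,162),.115)):
    print(k,onz("top",t,z),onz("side",s,z))
for u,v in((43,87),(40,160),(357,107),(355,178)):print(onz("top",n(320,190,u,v),.1))
print("beaker?",onz("top",n(160,155,350,175),0.004))
for p in((.4,-.2),(.5,.1)):
  for a in(0,np.pi/2,np.pi,-np.pi/2):
    print(p,a,kinematics.solve_ik([*p,.37],down(a)))
E
```

```text
head [ 0.50904784 -0.34586742  0.16      ] [ 0.50893792 -0.34540028  0.16      ]
A [0.581744   0.14903564 0.115     ] [0.58228403 0.14801051 0.115     ]
B [0.59392777 0.03865747 0.115     ] [0.59312722 0.03970934 0.115     ]
[ 0.53768814 -0.22124225  0.1       ]
[ 0.50013543 -0.21898206  0.1       ]
[ 0.52562424 -0.38184444  0.1       ]
[ 0.48919616 -0.37973765  0.1       ]
beaker? [0.59770153 0.04052246 0.004     ]
(0.4, -0.2) 0 [-0.46364761  0.11532749  0.0222231   1.47769193  0.          1.10714872]
(0.4, -0.2) 1.5707963267948966 [-0.46364761  0.11532749  0.0222231   1.47769193  0.         -0.46364761]
(0.4, -0.2) 3.141592653589793 [-0.46364761  0.11532749  0.0222231   1.47769193  0.         -2.03444394]
(0.4, -0.2) -1.5707963267948966 [-0.46364761  0.11532749  0.0222231   1.47769193  0.          2.67794504]
(0.5, 0.1) 0 [0.19739556 0.24321256 0.17887258 1.50645635 0.         1.76819189]
(0.5, 0.1) 1.5707963267948966 [0.19739556 0.24321256 0.17887258 1.50645635 0.         0.19739556]
(0.5, 0.1) 3.141592653589793 [ 0.19739556  0.24321256  0.17887258  1.50645635  0.         -1.37340077]
(0.5, 0.1) -1.5707963267948966 [ 0.19739556  0.24321256  0.17887258  1.50645635  0.         -2.94419709]
```

```bash
python3 - <<'E'
from h import *
print("red",onz("top",(358.4,179.9),.15),"purple",onz("top",(414,215.5),.15))
R=down(-.15);x,y=.509,-.3457
manip.move_to([x,y,.33],R)
print(manip.movel([x,y,.192],speed=.12,max_force=8))
fingers.close(40)
s=sensors.get_state();print(s["time"],s["opening"],s["gripper_force"],s["ee_pos"],s["force"])
print(manip.movel([x,y,.205],speed=.05,max_force=15))
print(manip.movel([x,y,.36],speed=.12,max_force=15))
s=sensors.get_state();print(s["time"],s["opening"],s["gripper_force"],s["ee_pos"],s["force"])
for n in("side","top"):
    im=optics.capture(n)[:,:,::-1]
    u,v=proj(n,[x,y,.26]).astype(int);print(n,u,v)
    cv2.imwrite(f"pics/g_{n}.png",im)
a,b=[cv2.imread(f"pics/g_{n}.png") for n in("side","top")]
u,v=proj("side",[x,y,.26]).astype(int)
cv2.imwrite("pics/g.png",cv2.resize(a[v-60:v+60,u-80:u+80],(800,600),interpolation=cv2.INTER_CUBIC))
print("origin",u-80,v-60)
E
```

```text
red [ 0.59986014 -0.29278289  0.15      ] purple [ 0.50968498 -0.42746609  0.15      ]
False
3.375 0.023092425814242885 39.13523018360138 [ 0.50902952 -0.34574017  0.19220288] [0.43001563 0.00593577 1.18923968]
False
False
5.225 0.022798575837493274 39.11207377910614 [ 0.508796   -0.34555979  0.35905988] [ 0.00364361 -0.0170568  -0.32960253]
side 254 196
top 389 212
origin 174 136
```

View pics/g.png

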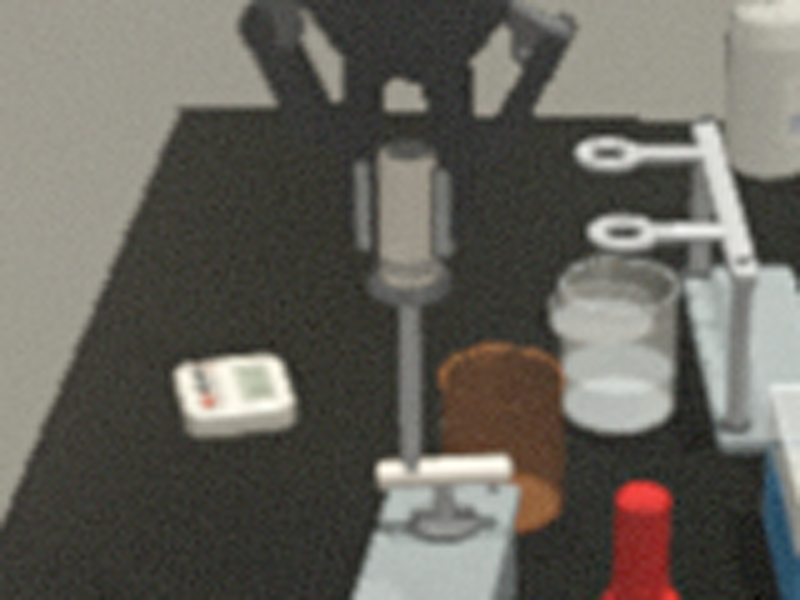

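Probe held upright: collar at (408,283), stem straight down to (412,465). Moving it over the right eyelet.

```bash
python3 - <<'E'
from h import *
R=down(-.15);x,y=.5935,.039
manip.move_to([x,y,.365],R)
manip.movel([x,y,.307],speed=.1,max_force=10)
manip.sleep(.3)
s=sensors.get_state();print(s["time"],s["opening"],s["ee_pos"],s["force"])
o=[]
for n,h,w in(("side",60,80),):
    im=optics.capture(n)[:,:,::-1]
    u,v=proj(n,[x,y,.16]).astype(int);print("org",u-40,v-30)
    cv2.imwrite("pics/e.png",cv2.resize(im[v-30:v+30,u-40:u+40],(800,600),interpolation=cv2.INTER_CUBIC))
    for nm,X in(("tip",[x,y,.13]),("eye",[x,y,.115]),("coll",[x,y,.215])):print(nm,(proj(n,X)-[u-40,v-30])*10)
E
```

```text
7.825 0.02300334851197679 [0.59370761 0.03905181 0.30763105] [ 0.34875143  0.2707826  -0.26287461]
org 258 137
tip [404.61843246 402.14555488]
eye [403.29246783 451.12093073]
coll [412.27453626 116.2214049 ]
```

View pics/e.png

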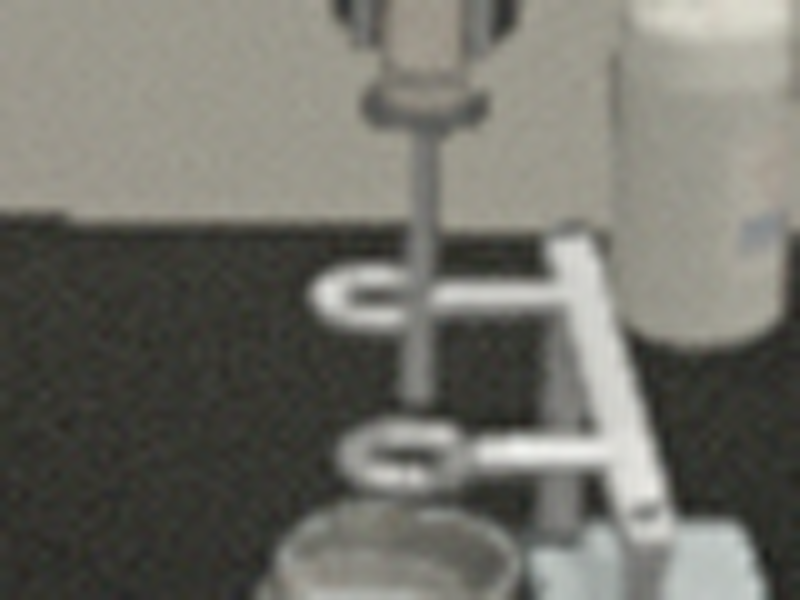

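Stem tip is at (415,403), eyelet centre at (405,453). The stem sits about 2.5 mm too far in +x and is otherwise vertical. I'll correct that and lower under force guard.

```bash
python3 - <<'E'
from h import *
x,y=.591,.039
manip.movel([x,y,.307],speed=.03)
print(manip.movel([x,y,.225],speed=.06,max_force=6))
s=sensors.get_state();print(s["time"],s["ee_pos"],s["force"])
print(manip.movel([x,y,.203],speed=.02,max_force=3))
s=sensors.get_state();print(s["time"],s["opening"],s["ee_pos"],s["force"])
im=optics.capture("side")[:,:,::-1]
cv2.imwrite("pics/l.png",cv2.resize(im[137:197,258:338],(800,600),interpolation=cv2.INTER_CUBIC))
E
```

```text
False
9.6417 [0.59128359 0.03904105 0.22554751] [-0.084397    0.32041974 -0.81688803]
True
10.475 0.023424112297845717 [0.59086982 0.03898793 0.20717611] [-0.45839222 -0.57692564  4.70311773]
```

View pics/l.png

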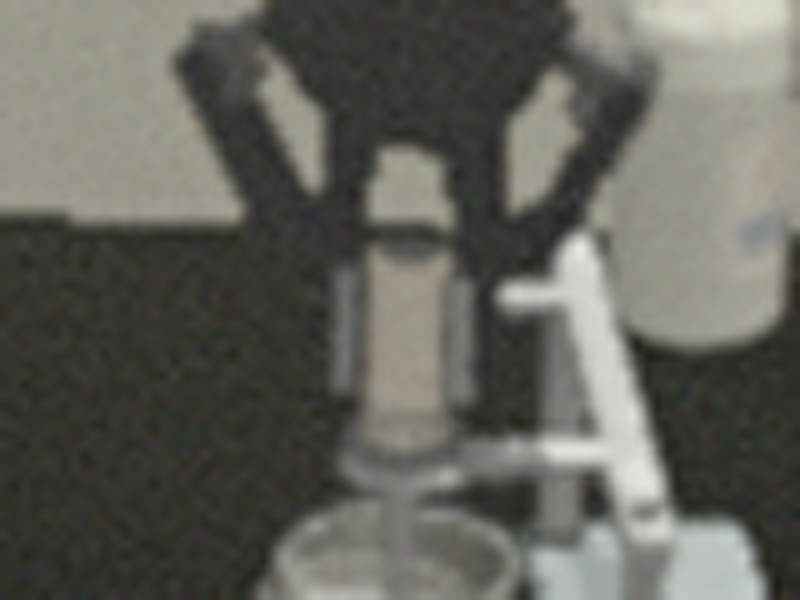

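Contact came exactly at the expected height: collar on the eyelet at (400,460), stem at (400,540) inside the beaker. Releasing and backing off.

```bash
python3 - <<'E'
from h import *
fingers.gripper_open(); manip.sleep(.3)
p=sensors.get_state()["ee_pos"]
manip.movel([p[0],p[1],.36],speed=.08)
manip.sleep(.5)
print(sensors.get_state()["time"])
a=optics.capture("side")[130:220,240:360,::-1];b=optics.capture("top")[145:235,160:280,::-1]
f=lambda i:cv2.resize(i,(400,300),interpolation=cv2.INTER_CUBIC)
cv2.imwrite("pics/r.png",np.hstack([f(a),f(b)]))
E
```

```text
14.025
```

View pics/r.png

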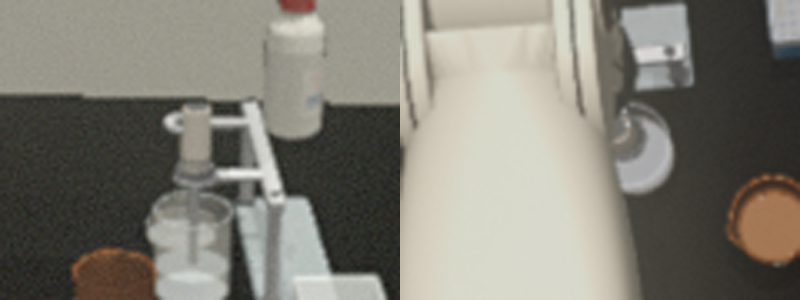

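The probe hangs upright: collar at (195,172) on the eyelet, stem down into the beaker at (193,250). The gripper is clear, so I'm handing in.

```bash
python3 -c "
from rig import workorder
print(workorder.sign_off())"
```

```text
the job is handed in; nothing more can be done
None
```

The white probe hangs upright in the right eyelet with its stem in the clear beaker, the gripper is clear, and the job was handed in at about 14 s; the hand-in returned no verdict.

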